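# Refit the sprung tube carrier in the blood-tube mixer

### The arm

A 7-joint arm with a two-finger parallel gripper is mounted at the origin on the work surface. World frame = base frame: x ahead of the robot, y to its left, z up, the work surface at z = 0. Lengths are in m, angles in degrees, forces in N, time in s.
With the tool pointing down it reaches from about 0.425 to 0.875 m from the base axis. Payload 4.7 kg.
Tool frame: the origin (TCP) lies between the finger pads; the fingertips stand 11 mm ahead of it and the grasp point (between the pads) lies 8 mm behind it (env.tcp_to_tips is the distance from the TCP to the fingertips, in m); z points along the fingers, y is the line along which they close (so a half turn about z gives the same grasp; the last joint's range is limited). The gripper opens to 87 mm and grips with 3 to 60 N. Pads are 19 mm wide; open, the fingers measure 117 mm over their backs; the gripper's body (75 mm by 190 mm) begins 51 mm behind the grasp point.
Start: joints at [-67.718, 18.392, -4.016, 83.108, 1.295, 78.541, -3.26], TCP at [0.238, 0.605, 0.234] pointing down, gripper open.
Joint ranges: [-163.93, 163.93], [-17.29, 119.83], [-79.2, 71.16], [3.27, 140.29], [-89.18, 269.18], [5.43, 117.66], [-154.24, 154.24]. Speed limits (degrees/s): [147.25, 147.25, 180, 180, 180, 180, 180].

### API

Orientations are given as [roll, pitch, yaw] about the fixed x, y, z axes, in that order (R = Rz(yaw) Ry(pitch) Rx(roll)).
In Python, from cell import env, viewer gives the robot as it stands.
- The arm moves only by the tool step_arm, never from a script. Its arguments are lists of equal length, an entry for each row: "delta_pos": the shift along the tool's x, y, z in units of 0.2 m (1.0 is 0.2 m), a list of three; "rot": the turn, a rotation vector about the tool's x, y, z in units of 1.5 rad (1.0 is 1.5 rad), a list of three; "gripper": the gripper command: -1 is shut, 1 is fully open, values between are in proportion. A call has 1 to 20 rows; each row is the pose to reach, as a shift and turn from the pose commanded when the call began, along the tool's axes at that moment; what a row does not reach only later rows make up. A row lasts 1/8 s, in which the tool goes at most 62.5 mm and 10.7 degrees, less where a joint would pass 70% of its speed; a pose out of reach is approached as far as the arm can. A call with a number of a shift or a turn outside -1 to 1 is refused whole. A call with a gripper value outside its range is refused whole. The fingers move at their own pace and stop on an object; "squeeze" is the grip in N (left out, the last holds). Time passes only in rows, so rows that repeat a pose let the fingers close. It gives the time, the measured TCP pose, the force, the opening and the grip force at its end, in the units of the state.
- env.get_obs(): the state, without advancing time (a new reading comes with each control period).
- viewer.read_camera(name): name is "scene" or "top" or "wrist"; returns a dict with "img" (384x512x3 uint8, red, green, blue), "fx", "fy", "cx", "cy" (pixels), "dist" ([k1, k2, p1, p2, k3] as OpenCV has them; the pictures are not rectified), "pose" (4x4, takes a point from camera to world coordinates). Camera axes: x right, y down, z forward; pixel columns grow to the right and rows downward; lengths in m; the calibration is good to about 2 mm. A picture is of the moment at which its call begins. There is no depth.
- env.sign_off(): hands the job in; it is judged then, once.
The state is a dict: "time_s": time; "qpos": joint angles; "joint_velocities": joint speeds; "effort": joint torques, N m; "tool_pos": TCP position; "tool_rot": TCP orientation; "force": force on the tool from outside, world axes, zero at the start; "wrist_torque": the same for the moment, N m; "grip_width": finger opening in m; "grasp_force": force on a finger pad.
Only numpy, scipy, OpenCV 4.12 (cv2) and the standard library are available. Lean on these libraries where they do the work, as an engineer would, in place of code of your own. Each camera call takes 0.05 s, during which the arm holds its last target. There are 200 camera calls.

### The job

The tube mixer is still set for long carriers: pull up the tailstock's plunger knob, slide the tailstock in to the other hole and let the plunger snap fully home. Then take the sprung tube carrier out of the blue tray and fit it level between the headstock and the tailstock, brass sprung tip in the headstock's recess and steel pin in the tailstock's recess, squeezing the spring to get it in, and leave it held there by its own spring. Leave everything else standing where it is.

Things in the scene. Friction and masses are not known exactly. Their poses are not given: they have to be found in the camera images.
- mixer: Tube mixer, fixed: white base 110 x 275 x 12 mm high (mixer x -55 to 55, y -150 to 125), stands left or right on the bench, turned up to 0.3 rad. Origin on the bench under the carrier's axis line; y axis along that line from the sliding tailstock (-y end) to the headstock (+y end), z up. Headstock: box 80 mm wide, 111 mm tall, with a flat upright blue face at y = +55 that looks to -y.
- drive_recess (a point): Centre of the mouth of the square recess in the headstock's blue face, 52 mm above the bench; axes as the mixer. It is 14 x 14 mm, 6 mm deep towards +y. Above it the face is flat and plain up to 108 mm, so the sprung tip can be pressed on it and slid down.
- tail_recess (a point): Centre of the mouth of the recess in the tailstock's blue cheek (the face towards the headstock), 52 mm above the bench; axes as the mixer; moves with the tailstock. Cheek: 52 mm wide, 10 mm thick, top 64 mm above the bench; recess: a 13 x 13 mm hole right through. Cheek face to headstock face: 133 mm at the start, 103 mm with the tailstock at the other hole.
- tailstock (a joint): Slide of the tailstock along the mixer's +y (towards the headstock), m. About 0 at the start, plunger in the outer hole; 0.030 with the plunger over the other, inner hole. Range -0.002 to 0.042, friction about 1.5 N. Locked while the plunger is in a hole (1.5 mm play either way).
- plunger (a joint): Lift of the plunger, m: 0 when snapped fully home in a hole, about 0.009 when its point rides on the rail between holes, at most 0.015. A spring drives it down: 3 N at 0, 6.5 N at 0.014. Lift it 0.010 or more to slide the tailstock.
- plunger_knob (a point): Grip point on the plunger's knob, on its axis. Black upright cylinder, 24 mm across, 44 to 68 mm above the bench when home (this point 58), 36 mm to the -y side of the cheek's recess face. Below it: a 20 mm wide collar up to 38 mm and a steel block 44 mm wide (mixer x) up to 32 mm. Pulled straight up, a red neck shows under it. Moves with tailstock and plunger.
- carrier_center (a point): Centre of the loose tube carrier (about 0.24 kg), lying level in the tray's near bay, about 30 mm above the bench. Yellow square bar 34 x 34 mm, 74 mm long along its y axis; grip it across its sides (its x). At its ends square plates 50 x 50 x 8 mm: orange at the sprung +y end, white at the -y end. Fitted, the white plate touches the cheek: centre 45 mm from its face, 50 mm above the bench.
- carrier_tip (a point): Outer end of the round-ended brass sprung tip, 10 mm across, on the carrier's axis at carrier y = +67 mm when out: 22 mm beyond the orange plate's outer face (y = +45). Axes as the carrier. It slides straight in by at most 20.5 mm; its spring pushes 2 N when out, 9 N fully in. To pass down between the two faces (103 mm) the tip must be in by 15 mm or more.
- carrier_pin (a point): Outer end of the round-ended fixed steel pin, 8 mm across, on the carrier's axis at carrier y = -51 mm: 6 mm beyond the white plate's outer face (y = -45). Axes as the carrier.
- tray: Blue carry tray, fixed: 225 x 310 mm outside (x, y), walls 42 mm high, 5 mm thick, floor 5 mm; origin under its centre on the bench. A wall at tray x = +45 mm parts the near bay, where the carrier lies, from a narrow far bay; over it stands a carry handle 140 mm long along y, top 93 mm above the bench. In the far bay a fixed rack of purple-capped tubes, 75 mm high.
- vial: Jar with yellow cap, 46 mm across, 90 mm tall, loose in the tray's far bay; origin under its base. Leave alone.
- cup: White sample pot with orange cap, 44 mm across, 60 mm tall, loose in the tray's near bay beyond the carrier's end; origin under its base. Leave alone.
- sanitiser: Whitish bottle with green cap, 54 mm across, 170 mm tall, loose on the bench between mixer and tray; origin under its base. Leave alone.
- dish: Steel dish 70 x 120 x 25 mm, loose on the bench in front of the mixer (its -x side); origin under its base. Leave alone.
- reagent: Amber jar with white cap, 48 mm across, 90 mm tall, loose on the bench close behind the mixer (its +x side); origin under its base. Leave alone.
- tube_rack: White rack with red- and green-capped tubes, 60 x 140 mm, 84 mm tall, loose at the back of the gap between mixer and tray; origin under its base. Leave alone.
- notebook: Green notebook 100 x 75 x 14 mm, loose at the front of that gap; origin under its base. Leave alone.

How it is judged (in metres and radians):
On the way:
1. the tailstock has been moved to the other hole and the plunger has snapped home there (value of joint tailstock between 0.0275 and 0.0325 m and value of joint plunger below 0.0025 m), for 0.3 s.
At the end, for the whole second after the job is handed in: Tailstock at the inner hole (0.030 m, within 2.5 mm), plunger home (lifted under 2.5 mm); carrier released and at rest, its steel pin and brass tip each at least 3 mm inside their recesses and within 6 mm of the recess centres sideways and in height (all of step 1 and y of carrier_pin in the frame of tail_recess below -0.003 m and y of carrier_tip in the frame of drive_recess above 0.003 m and x of carrier_pin in the frame of tail_recess between -0.006 and 0.006 m and z of carrier_pin in the frame of tail_recess between -0.006 and 0.006 m and x of carrier_tip in the frame of drive_recess between -0.006 and 0.006 m and z of carrier_tip in the frame of drive_recess between -0.006 and 0.006 m and linear speed of carrier below 0.02 m/s and contact force between carrier and the fingers below 0.1 N); the robot touches nothing.
It fails at once if the vial or the cup is pushed more than 30 mm or knocked over ((distance of vial from where it was at the start of the episode above 0.03 m or angle between vial's own z axis and vertical above 0.5 rad) or (distance of cup from where it was at the start of the episode above 0.03 m or angle between cup's own z axis and vertical above 0.5 rad)).
It fails at once if the tube rack or the dish is pushed more than 30 mm or knocked over ((distance of tube_rack from where it was at the start of the episode above 0.03 m or angle between tube_rack's own z axis and vertical above 0.5 rad) or (distance of dish from where it was at the start of the episode above 0.03 m or angle between dish's own z axis and vertical above 0.5 rad)).
It fails at once if the reagent is pushed more than 30 mm or knocked over (distance of reagent from where it was at the start of the episode above 0.03 m or angle between reagent's own z axis and vertical above 0.5 rad).
It fails at once if the sanitiser or the notebook is pushed more than 30 mm or knocked over ((distance of sanitiser from where it was at the start of the episode above 0.03 m or angle between sanitiser's own z axis and vertical above 0.5 rad) or (distance of notebook from where it was at the start of the episode above 0.03 m or angle between notebook's own z axis and vertical above 0.5 rad)).
It also fails if it takes over 70 s, if anything falls off the work surface, if the arm or the gripper's body presses on something with over 40 N, if the wrist force passes 120 N, or if a joint passes its speed limit or range.

## Working session

There is one attempt and no reset: what is moved stays moved. The work goes in short steps, Python scripts to look and compute and a tool call to move; the robot and the scene stay as the last step left them, time stands still between calls to the robot, and variables do not carry over. Pictures are saved under pics/ and viewed, at most 12 in all, crops included, and the job is handed in when it is done.

Besides the shell and the picture viewer there is one more tool, called after "Emit:" as name(argument=value, ...) on one line, values as JSON. step_arm: Moves the arm, as the interface text tells. Shifts and turns lie within -1 to 1; 1 stands for 0.2 m of shift or 1.5 rad of turn. Its arguments: {"type":"object","properties":{"delta_pos":{"type":"array"},"rot":{"type":"array"},"gripper":{"type":"array"},"squeeze":{"type":"number"}},"required":["delta_pos","rot","gripper"]}

```bash
mkdir -p pics; python3 - <<'E'
from cell import env, viewer
import cv2,numpy as np,pickle
for n in ["top","scene"]:
    c=viewer.read_camera(n); cv2.imwrite(f"pics/{n}0.png",c["img"][:,:,::-1]); pickle.dump(c,open(f"{n}0.pkl","wb"))
    print(n,c["fx"],c["fy"],c["cx"],c["cy"],c["dist"]);print(np.round(c["pose"],4).tolist())
o=env.get_obs(); print(o)
E
```

```text
top 481.4791388908146 481.4791388908146 251.4028093440974 191.04346904116125 [-0.13219461  0.          0.          0.          0.        ]
[[-0.0149, -0.9844, 0.1751, 0.3085], [-0.9999, 0.0135, -0.0088, 0.0046], [0.0063, -0.1752, -0.9845, 1.2317], [0.0, 0.0, 0.0, 1.0]]
scene 405.3808949363908 405.3808949363908 260.62146314079814 182.48888546415574 [0.01871972 0.         0.         0.         0.        ]
[[0.2383, 0.6159, -0.7509, 1.3681], [0.9712, -0.147, 0.1877, -0.1901], [0.0052, -0.774, -0.6332, 0.7785], [0.0, 0.0, 0.0, 1.0]]
{'time_s': 0.1, 'qpos': array([-67.71892532,  18.43108743,  -4.01542235,  83.16633827,
         1.2951365 ,  78.53952239,  -3.26003975]), 'joint_velocities': array([ 0.08361422, -0.08732513, -0.02178252, -0.17919942,  0.03205818,
       -0.0078754 ,  0.00934418]), 'effort': array([-3.98060729e-04, -4.92570484e+01, -4.05776063e-01, -3.13405466e+01,
       -6.42198371e-02,  3.93670925e-02,  6.67694781e-05]), 'tool_pos': array([0.23782283, 0.60444166, 0.23262685]), 'tool_rot': array([-1.79908286e+02,  5.52396277e-03,  1.58528373e+02]), 'force': array([ 0.19355693, -0.67295525,  0.48887195]), 'wrist_torque': array([-0.0014659 ,  0.00162202, -0.04512813]), 'grasp_force': 0.0, 'grip_width': 0.08716552560246026}
```

View pics/top0.png

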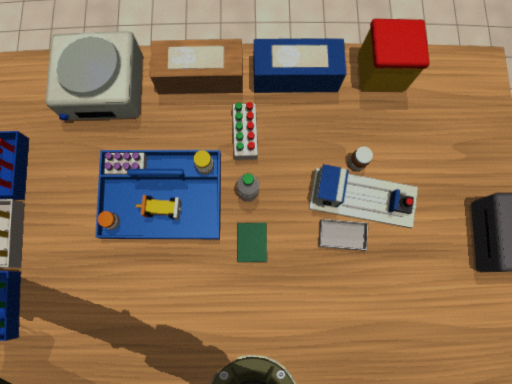

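View pics/scene0.png

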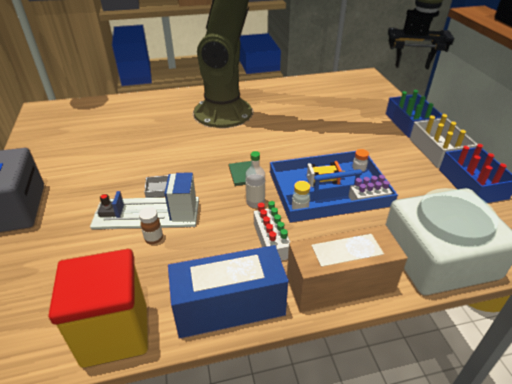

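The top view shows the mixer right (headstock ~(330,185), tailstock ~(403,202)) and the tray left, with the carrier at (160,207), its orange sprung end on the left. I'll enlarge both for precise pixels.

```bash
cat > h.py <<'E'
import numpy as np,cv2,pickle
def ray(c,uv):
    K=np.array([[c["fx"],0,c["cx"]],[0,c["fy"],c["cy"]],[0,0,1.]])
    n=cv2.undistortPoints(np.array(uv,float).reshape(-1,1,2),K,np.array(c["dist"]))[:,0]
    return np.c_[n,np.ones(len(n))]@c["pose"][:3,:3].T
def at(c,uv,z):
    d=ray(c,uv); o=c["pose"][:3,3]; z=np.broadcast_to(z,len(d))
    return o+d*((z-o[2])/d[:,2])[:,None]
def proj(c,P):
    K=np.array([[c["fx"],0,c["cx"]],[0,c["fy"],c["cy"]],[0,0,1.]])
    T=np.linalg.inv(c["pose"])
    return cv2.projectPoints(np.array(P,float).reshape(-1,1,3),cv2.Rodrigues(T[:3,:3])[0],T[:3,3],K,np.array(c["dist"]))[0][:,0]
E
python3 - <<'E'
import cv2,numpy as np
im=cv2.imread("pics/top0.png")
a=cv2.resize(im[155:235,300:430],None,fx=6,fy=6,interpolation=cv2.INTER_CUBIC)[:,:780]
b=cv2.resize(im[185:245,90:200],None,fx=6,fy=6,interpolation=cv2.INTER_CUBIC)
a=cv2.resize(im[160:230,305:425],None,fx=6,fy=6,interpolation=cv2.INTER_CUBIC)
b=cv2.resize(im[190:226,95:195],None,fx=5,fy=5,interpolation=cv2.INTER_CUBIC)
o=np.zeros((600,720,3),np.uint8);o[:420]=a;o[420:600,:500]=b
cv2.imwrite("pics/crop.png",o)
E
```

```text
(no output)
```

View pics/crop.png

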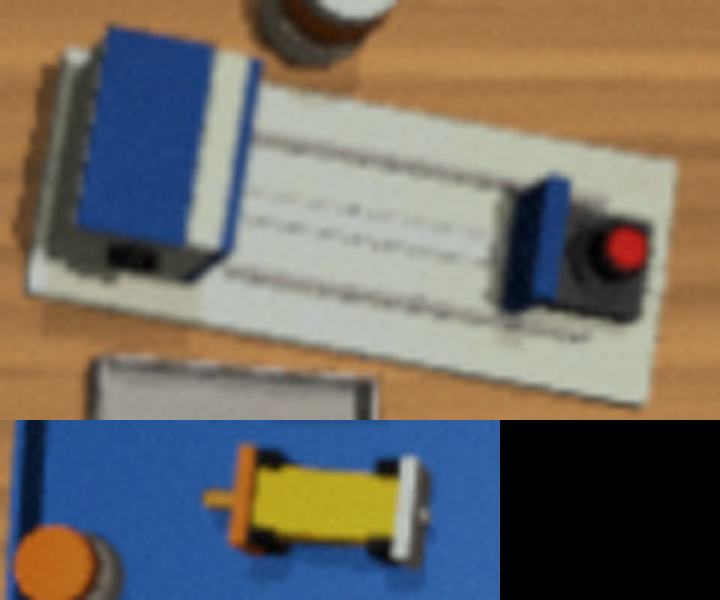

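The crop shows base corners at about (677,160), (645,405), (28,295), (68,50), knob cap (627,250), tailstock cheek top near (545,240), and the carrier's plates and tip (205,498). I'll fit poses to these.

```bash
cat >> h.py <<'E'
from scipy.optimize import least_squares
def fit(c,M,uv,x0):
    M=np.array(M,float);uv=np.array(uv,float)
    def P(p):
        s,k=np.sin(p[2]),np.cos(p[2]); return M@np.array([[k,-s,0],[s,k,0],[0,0,1]]).T+[p[0],p[1],0]
    r=least_squares(lambda p:(proj(c,P(p))-uv).ravel(),x0)
    return r.x,r.fun.reshape(-1,2)
E
python3 - <<'E'
from h import *
c=pickle.load(open("top0.pkl","rb"))
A=lambda p:(np.array(p,float)+.5)/6-.5+[305,160]
B=lambda p:(np.array(p,float)-[0,420]+.5)/5-.5+[95,190]
m,r=fit(c,[[55,-150,12],[-55,-150,12],[-55,125,12],[55,125,12],[0,-78-36,68]],[]+list(A([[677,160],[645,405],[28,295],[68,50],[627,250]])),[.5,-.3,-.2]) if 0 else fit(c,np.array([[55,-150,12],[-55,-150,12],[-55,125,12],[55,125,12],[0,-114,68]])/1e3,A([[677,160],[645,405],[28,295],[68,50],[627,250]]),[.5,-.3,-.2])
print("mixer",m,r.round(1).tolist())
M=np.array([[0,67,30],[25,41,55],[-25,41,55],[25,-41,55],[-25,-41,55],[17,37,47],[-17,37,47],[17,-37,47],[-17,-37,47]])/1e3
uv=B([[205,498],[245,447],[238,548],[409,458],[400,562],[257,468],[252,540],[397,474],[389,544]])
k,r=fit(c,M,uv,[.5,.25,0]); print("carrier",k,r.round(1).tolist())
R=lambda t:np.array([[np.cos(t),-np.sin(t)],[np.sin(t),np.cos(t)]])
print("knob",m[:2]+R(m[2])@[0,-.114],"drive",m[:2]+R(m[2])@[0,.055],"goal centre",m[:2]+R(m[2])@[0,-.003])
for n,p,z in [("sanit",[248,180],.17),("vial",[203,158],.09),("cup",[106,218],.06),("reagent",[362,155],.09)]: print(n,at(c,[p],z)[0,:2].round(3))
print("tray",at(c,[[99,151],[221,151],[221,239],[97,238]],.042)[:,:2].round(3).tolist(), "handle",at(c,[[126,174],[183,176]],.093)[:,:2].round(3).tolist())
E
```

```text
mixer [ 0.50697582 -0.28576361 -0.19450978] [[0.4, 0.1], [0.8, 0.4], [-0.6, 0.0], [-0.6, -0.3], [-0.0, -0.3]]
carrier [ 0.48257869  0.22351172 -0.07932303] [[-0.8, 0.7], [0.2, 0.3], [-0.5, -0.0], [-0.1, 0.2], [-0.1, -0.6], [-0.3, -0.1], [-0.7, -1.1], [0.9, 0.6], [1.3, 0.1]]
knob [ 0.48494127 -0.39761386] drive [ 0.51760653 -0.23180077] goal centre [ 0.50639597 -0.28870704]
sanit [0.523 0.002]
vial [0.595 0.111]
cup [0.454 0.355]
reagent [ 0.598 -0.279]
tray [[0.63, 0.386], [0.625, 0.07], [0.401, 0.071], [0.406, 0.382]] handle [[0.557, 0.299], [0.55, 0.159]]
```

```bash
cat >> h.py <<'E'
def plan(p,way):
    """p,way: (x,y,z,yaw deg), tool straight down; prints delta_pos, rot z for each leg"""
    for w in way:
        a=np.radians(p[3]); d=np.array(w[:3])-p[:3]
        t=[d[0]*np.cos(a)+d[1]*np.sin(a), d[0]*np.sin(a)-d[1]*np.cos(a), -d[2]]
        dy=(w[3]-p[3]+180)%360-180
        print(w,"delta",np.round(np.array(t)/.2,3).tolist(),"rotz",round(-np.radians(dy)/1.5,3)); p=w
E
python3 - <<'E'
from h import *
plan((.238,.605,.234,158.5),[(.38,.47,.234,140),(.48,.29,.234,115),(.5,.09,.234,95),(.5,-.1,.234,80),(.5,-.29,.234,78.9),(.485,-.398,.2,78.9)])
E
```

```text
(0.38, 0.47, 0.234, 140) delta [-0.908, -0.368, -0.0] rotz 0.215
(0.48, 0.29, 0.234, 115) delta [-0.962, -0.368, -0.0] rotz 0.291
(0.5, 0.09, 0.234, 95) delta [-0.949, -0.332, -0.0] rotz 0.233
(0.5, -0.1, 0.234, 80) delta [-0.946, -0.083, -0.0] rotz 0.175
(0.5, -0.29, 0.234, 78.9) delta [-0.936, 0.165, -0.0] rotz 0.013
(0.485, -0.398, 0.2, 78.9) delta [-0.544, 0.03, 0.17] rotz -0.0
```

Emit:
step_arm(delta_pos=[[-0.91, -0.37, 0], [-0.91, -0.37, 0], [-0.91, -0.37, 0], [-0.91, -0.37, 0]], rot=[[0, 0, 0.21], [0, 0, 0.21], [0, 0, 0.21], [0, 0, 0.21]], gripper=[1, 1, 1, 1])

```text
time_s: 0.6
tool_pos: [0.3855, 0.4642, 0.2334]
tool_rot: [-180.0, 0.2, 139.9]
force: [0.1, 1.0, 0.5]
grip_width: 0.0871
grasp_force: 0.0
```

Emit:
step_arm(delta_pos=[[-0.96, -0.37, 0], [-0.96, -0.37, 0], [-0.96, -0.37, 0], [-0.96, -0.37, 0]], rot=[[0, 0, 0.29], [0, 0, 0.29], [0, 0, 0.29], [0, 0, 0.29]], gripper=[1, 1, 1, 1])

```text
time_s: 1.1
tool_pos: [0.4832, 0.286, 0.2336]
tool_rot: [180.0, 0.1, 115.2]
force: [-0.0, 1.6, -0.2]
grip_width: 0.087
grasp_force: 0.0
```

```bash
python3 - <<'E'
from cell import env, viewer
import cv2,numpy as np,pickle
c=viewer.read_camera("wrist"); cv2.imwrite("pics/w1.png",c["img"][:,:,::-1]); pickle.dump(c,open("w1.pkl","wb"))
o=env.get_obs(); print(o["tool_pos"],o["tool_rot"],o["qpos"]); print(c["pose"].round(3).tolist())
E
```

```text
[0.48354354 0.28563741 0.23353475] [1.79999913e+02 9.56319804e-02 1.15219738e+02] [-46.01620808   7.52162806  13.93615394  96.50371081  -1.76248557
  76.21144697  -6.55506363]
[[0.905, 0.412, 0.106, 0.454], [0.426, -0.877, -0.223, 0.347], [0.001, 0.247, -0.969, 0.385], [0.0, 0.0, 0.0, 1.0]]
```

View pics/w1.png

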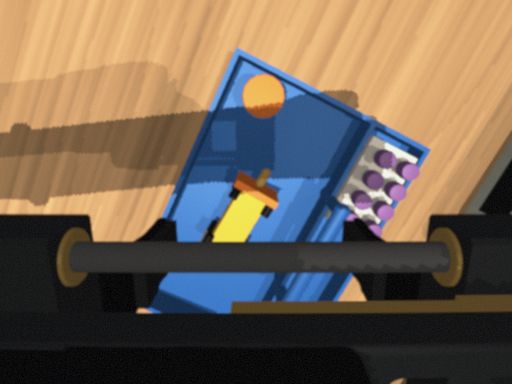

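The wrist view shows the carrier's orange plate around (257,190) and its tip at (267,171), the rest hidden by the gripper. I'll check it against the fitted model, and move on to the mixer.

```bash
python3 - <<'E'
from h import *
c=pickle.load(open("w1.pkl","rb"))
t=-.0793; R=np.array([[np.cos(t),-np.sin(t),0],[np.sin(t),np.cos(t),0],[0,0,1]])
P=np.array([[0,67,30],[25,45,55],[-25,45,55],[25,37,55],[-25,37,55],[17,37,47],[-17,37,47]])/1e3@R.T+[.4826,.2235,0]
p=proj(c,P); print(p.round(1).tolist())
im=cv2.imread("pics/w1.png")
S=8;x0,y0=220,155
a=cv2.resize(im[y0:y0+70,x0:x0+75],None,fx=S,fy=S,interpolation=cv2.INTER_CUBIC)
for q in p: cv2.circle(a,tuple(int(v) for v in ((q-[x0,y0]+.5)*S-.5)),3,(0,255,0),1)
cv2.imwrite("pics/w1c.png",a)
plan((.4835,.2855,.2335,115.2),[(.5,.09,.234,95),(.5,-.1,.234,80),(.5,-.29,.234,78.9),(.485,-.398,.2,78.9)])
E
```

```text
[[264.8, 167.8], [275.4, 201.9], [233.4, 178.6], [271.6, 208.3], [229.6, 185.2], [264.8, 202.5], [236.9, 187.1]]
(0.5, 0.09, 0.234, 95) delta [-0.92, -0.342, -0.003] rotz 0.235
(0.5, -0.1, 0.234, 80) delta [-0.946, -0.083, -0.0] rotz 0.175
(0.5, -0.29, 0.234, 78.9) delta [-0.936, 0.165, -0.0] rotz 0.013
(0.485, -0.398, 0.2, 78.9) delta [-0.544, 0.03, 0.17] rotz -0.0
```

View pics/w1c.png

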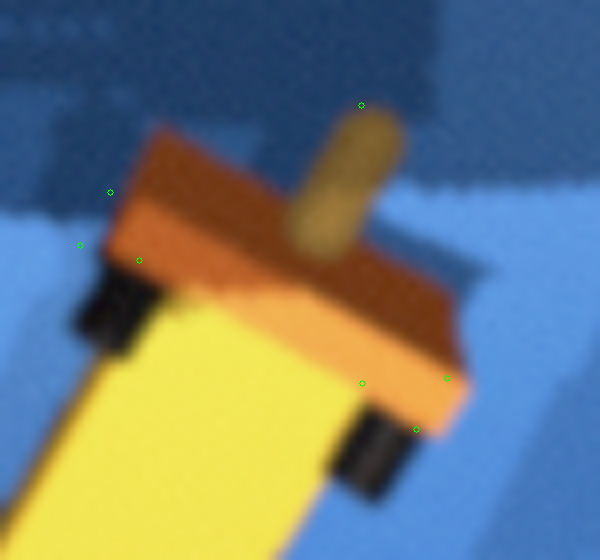

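Emit:
step_arm(delta_pos=[[-0.92, -0.33, 0], [-0.92, -0.33, 0], [-0.92, -0.33, 0], [-0.92, -0.33, 0]], rot=[[0, 0, 0.235], [0, 0, 0.235], [0, 0, 0.235], [0, 0, 0.235]], gripper=[1, 1, 1, 1])

```text
time_s: 1.65
tool_pos: [0.5013, 0.0927, 0.2338]
tool_rot: [180.0, 0.0, 95.1]
force: [0.5, 1.5, -0.8]
grip_width: 0.0872
grasp_force: 0.0
```

The crop shows the real plate about 3 px right of the model projection. I'll refit with it and continue.

```bash
python3 - <<'E'
from h import *
c=pickle.load(open("w1.pkl","rb"))
M=np.array([[25,45,55],[-25,45,55],[25,37,55],[-25,37,55]])/1e3
uv=(np.array([[471,384],[137,200],[437,438],[106,252]])+.5)/8-.5+[220,155]
print(fit(c,M,uv,[.48,.22,-.08]))
E
```

```text
(array([ 0.48563311,  0.22400453, -0.08423642]), array([[-0.04102564,  0.29490723],
       [-0.17703021, -0.11760605],
       [ 0.29756801, -0.11838495],
       [-0.07379787, -0.04682321]]))
```

Emit:
step_arm(delta_pos=[[-0.95, -0.08, 0], [-0.95, -0.08, 0], [-0.95, -0.08, 0], [-0.95, -0.08, 0]], rot=[[0, 0, 0.18], [0, 0, 0.18], [0, 0, 0.18], [0, 0, 0.18]], gripper=[1, 1, 1, 1])

```text
time_s: 2.15
tool_pos: [0.503, -0.0979, 0.2338]
tool_rot: [180.0, 0.0, 79.6]
force: [0.2, 0.1, -0.1]
grip_width: 0.0866
grasp_force: 0.0
```

Emit:
step_arm(delta_pos=[[-0.74, 0.17, 0], [-0.74, 0.17, 0], [-0.74, 0.17, 0], [-0.74, 0.17, 0], [-0.74, 0.17, 0]], rot=[[0, 0, 0.01], [0, 0, 0.01], [0, 0, 0.01], [0, 0, 0.01], [0, 0, 0.01]], gripper=[1, 1, 1, 1, 1])

```text
time_s: 2.78
tool_pos: [0.5118, -0.2431, 0.233]
tool_rot: [-180.0, -0.1, 79.3]
force: [-0.0, 0.7, 0.9]
grip_width: 0.0875
grasp_force: 0.0
```

```bash
python3 - <<'E'
from h import *
from cell import env, viewer
c=viewer.read_camera("wrist"); cv2.imwrite("pics/w2.png",c["img"][:,:,::-1]); pickle.dump(c,open("w2.pkl","wb"))
o=env.get_obs(); print(o["tool_pos"],o["tool_rot"],o["qpos"])
t=-.1945; R=np.array([[np.cos(t),-np.sin(t),0],[np.sin(t),np.cos(t),0],[0,0,1]])
P=np.array([[40,55,111],[-40,55,111],[26,-78,64],[-26,-78,64],[26,-88,64],[-26,-88,64],[0,-114,68]])/1e3@R.T+[.507,-.2858,0]
print(proj(c,P).round(1).tolist())
E
```

```text
[ 0.51162892 -0.24318916  0.23311339] [-1.79962732e+02 -9.13785606e-02  7.93062723e+01] [-14.9929883    9.58179936  42.48534572  96.65141626  -6.72138178
  76.4048841   17.99179805]
[[311.2, 174.1], [216.7, 173.3], [286.0, 285.9], [238.0, 285.6], [285.7, 294.1], [238.1, 293.8], [261.7, 316.9]]
```

View pics/w2.png

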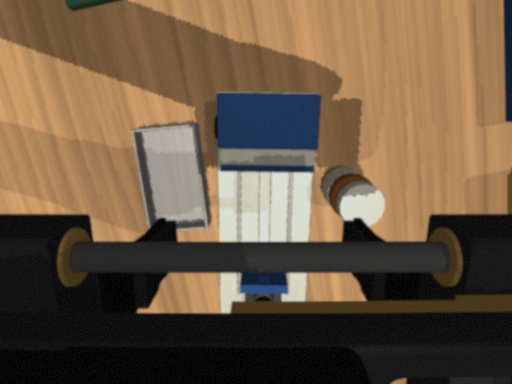

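The wrist view shows the headstock's face edge at row ~171 (cols ~219–315) and the cheek at (241–288, ~292), about 3 px right of the prediction, as with the carrier. I'll find these edges numerically.

```bash
python3 - <<'E'
from h import *
im=cv2.cvtColor(cv2.imread("pics/w2.png"),cv2.COLOR_BGR2RGB).astype(int)
print("col 290 rows144-180");print([(r,*im[r,290]) for r in range(146,178,1)])
for r in (169,290): print(r,[(x,*im[r,x]) for x in list(range(213,223))+list(range(236,246))+list(range(283,293))+list(range(310,324))])
print("cheek col275",[(r,*im[r,275]) for r in range(272,303)])
E
```

```text
col 290 rows144-180
[(146, np.int64(26), np.int64(52), np.int64(86)), (147, np.int64(31), np.int64(52), np.int64(86)), (148, np.int64(55), np.int64(66), np.int64(85)), (149, np.int64(93), np.int64(96), np.int64(98)), (150, np.int64(126), np.int64(127), np.int64(116)), (151, np.int64(136), np.int64(136), np.int64(123)), (152, np.int64(137), np.int64(137), np.int64(124)), (153, np.int64(136), np.int64(137), np.int64(121)), (154, np.int64(127), np.int64(126), np.int64(112)), (155, np.int64(113), np.int64(113), np.int64(99)), (156, np.int64(109), np.int64(108), np.int64(96)), (157, np.int64(106), np.int64(106), np.int64(95)), (158, np.int64(108), np.int64(108), np.int64(95)), (159, np.int64(106), np.int64(106), np.int64(93)), (160, np.int64(105), np.int64(105), np.int64(93)), (161, np.int64(108), np.int64(107), np.int64(96)), (162, np.int64(105), np.int64(107), np.int64(94)), (163, np.int64(107), np.int64(107), np.int64(95)), (164, np.int64(101), np.int64(101), np.int64(92)), (165, np.int64(82), np.int64(83), np.int64(82)), (166, np.int64(50), np.int64(58), np.int64(70)), (167, np.int64(
[... 5858 characters left out ...]
64(133)), (289, np.int64(45), np.int64(81), np.int64(133)), (290, np.int64(46), np.int64(81), np.int64(133)), (291, np.int64(44), np.int64(81), np.int64(131)), (292, np.int64(49), np.int64(78), np.int64(126)), (293, np.int64(59), np.int64(77), np.int64(110)), (294, np.int64(67), np.int64(71), np.int64(86)), (295, np.int64(71), np.int64(70), np.int64(71)), (296, np.int64(75), np.int64(72), np.int64(71)), (297, np.int64(75), np.int64(73), np.int64(73)), (298, np.int64(75), np.int64(71), np.int64(72)), (299, np.int64(75), np.int64(74), np.int64(71)), (300, np.int64(76), np.int64(71), np.int64(67)), (301, np.int64(74), np.int64(64), np.int64(51)), (302, np.int64(74), np.int64(58), np.int64(35))]
```

```bash
python3 - <<'E'
from h import *
c=pickle.load(open("w2.pkl","rb"))
for zh in (.111,.108):
    for hw in (.04,.037):
        M=np.array([[hw,.055,zh],[-hw,.055,zh],[.026,-.078,.064],[-.026,-.078,.064],[.026,-.088,.064],[-.026,-.088,.064]])
        m,r=fit(c,M,[[314,171.4],[220.3,171.4],[287.7,284.7],[240.2,284.7],[287.7,293.5],[240.2,293.5]],[.507,-.286,-.19])
        print(zh,hw,m,r.round(1).tolist())
        R=lambda t:np.array([[np.cos(t),-np.sin(t)],[np.sin(t),np.cos(t)]])
        print("knob",m[:2]+R(m[2])@[0,-.114],"goal",m[:2]+R(m[2])@[0,-.003])
from cell import env;o=env.get_obs();p=(*o["tool_pos"],o["tool_rot"][2])
plan(p,[(.487,-.396,.12,79),(.487,-.396,.052,79)])
E
```

```text
0.111 0.04 [ 0.5096781  -0.28485527 -0.19615266] [[0.3, 1.1], [-0.7, 0.2], [0.4, 0.0], [-0.1, -0.3], [0.1, -0.5], [-0.0, -0.9]]
knob [ 0.48745982 -0.39666917] goal [ 0.50909341 -0.28779774]
0.111 0.037 [ 0.50968452 -0.28480595 -0.19614921] [[-3.2, 1.0], [2.9, 0.2], [0.4, 0.0], [-0.1, -0.4], [0.1, -0.6], [-0.0, -1.0]]
knob [ 0.48746663 -0.39661992] goal [ 0.50909984 -0.28774842]
0.108 0.04 [ 0.50966532 -0.2851404  -0.19658222] [[-0.2, 0.8], [-0.2, -0.2], [0.4, 0.3], [-0.1, -0.1], [0.1, -0.3], [-0.0, -0.7]]
knob [ 0.48739901 -0.39694475] goal [ 0.50907937 -0.28808262]
0.108 0.037 [ 0.50967157 -0.2850927  -0.19658383] [[-3.7, 0.7], [3.3, -0.2], [0.4, 0.3], [-0.1, -0.2], [0.1, -0.3], [-0.0, -0.7]]
knob [ 0.48740508 -0.39689701] goal [ 0.50908561 -0.28803492]
(0.487, -0.396, 0.12, 79) delta [-0.774, 0.021, 0.566] rotz 0.004
(0.487, -0.396, 0.052, 79) delta [0.0, 0.0, 0.34] rotz -0.0
```

Emit:
step_arm(delta_pos=[[-0.778, 0.02, 0.3], [-0.778, 0.02, 0.566], [-0.778, 0.02, 0.566], [-0.778, 0.02, 0.566], [-0.778, 0.02, 0.566], [-0.778, 0.02, 0.74], [-0.778, 0.02, 0.905], [-0.778, 0.02, 0.905], [-0.778, 0.02, 0.905]], rot=[[0, 0, 0.006], [0, 0, 0.006], [0, 0, 0.006], [0, 0, 0.006], [0, 0, 0.006], [0, 0, 0.006], [0, 0, 0.006], [0, 0, 0.006], [0, 0, 0.006]], gripper=[0.5, 0.3, 0.2, 0.2, 0.2, 0.2, 0.2, 0.2, 0.2], squeeze=25)

```text
time_s: 3.95
tool_pos: [0.4869, -0.3996, 0.0548]
tool_rot: [179.8, 0.0, 78.6]
force: [0.9, 0.3, -0.8]
grip_width: 0.0522
grasp_force: 0.0
```

Emit:
step_arm(delta_pos=[[0, 0, 0], [0, 0, 0], [0, 0, 0], [0, 0, 0], [0, 0, 0]], rot=[[0, 0, 0], [0, 0, 0], [0, 0, 0], [0, 0, 0], [0, 0, 0]], gripper=[-0.2, -1, -1, -1, -1])

```text
time_s: 4.58
tool_pos: [0.4859, -0.4005, 0.053]
tool_rot: [179.9, 0.0, 78.5]
force: [4.0, -2.1, 0.2]
grip_width: 0.0234
grasp_force: 25.0
```

Emit:
step_arm(delta_pos=[[0, 0, -0.03], [0, 0, -0.063], [0, 0, -0.063], [0, 0, -0.063]], rot=[[0, 0, 0], [0, 0, 0], [0, 0, 0], [0, 0, 0]], gripper=[-1, -1, -1, -1], squeeze=40)

```text
time_s: 5.08
tool_pos: [0.4859, -0.4002, 0.0646]
tool_rot: [179.9, 0.0, 78.5]
force: [5.7, -2.5, -7.5]
grip_width: 0.023
grasp_force: 40.0
```

```bash
python3 - <<'E'
from h import *
from cell import env
o=env.get_obs();print(o["tool_pos"],o["tool_rot"],o["force"],o["grip_width"])
E
```

```text
[ 0.48592742 -0.4002343   0.06460967] [1.79885522e+02 4.64296863e-02 7.85380223e+01] [ 5.65212348 -2.48381584 -7.4873443 ] 0.023017580172172904
```

Emit:
step_arm(delta_pos=[[0.05, 0, -0.005], [0.1, 0, -0.005], [0.15, 0, -0.005], [0.15, 0, -0.005], [0.15, 0, -0.005]], rot=[[0, 0, 0], [0, 0, 0], [0, 0, 0], [0, 0, 0], [0, 0, 0]], gripper=[-1, -1, -1, -1, -1])

```text
time_s: 5.7
tool_pos: [0.4923, -0.3693, 0.0653]
tool_rot: [179.9, -0.1, 78.6]
force: [6.8, 0.3, -5.5]
grip_width: 0.0231
grasp_force: 40.0
```

Emit:
step_arm(delta_pos=[[-0.006, 0, 0], [-0.006, 0, 0], [-0.006, 0, 0.02], [-0.006, 0, 0.045], [-0.006, 0, 0.06], [-0.006, 0, 0.06], [-0.006, 0, 0.06]], rot=[[0, 0, 0], [0, 0, 0], [0, 0, 0], [0, 0, 0], [0, 0, 0], [0, 0, 0], [0, 0, 0]], gripper=[-1, -1, -1, -1, -1, -1, -1])

```text
time_s: 6.58
tool_pos: [0.492, -0.3707, 0.0537]
tool_rot: [179.9, -0.1, 78.6]
force: [6.0, 0.2, -3.8]
grip_width: 0.0233
grasp_force: 40.0
```

Emit:
step_arm(delta_pos=[[0, 0, 0], [0, 0, 0], [0, 0, 0], [0, 0, -0.3], [0, 0, -0.5], [0, 0, -0.5]], rot=[[0, 0, 0], [0, 0, 0], [0, 0, 0], [0, 0, 0], [0, 0, 0], [0, 0, 0]], gripper=[-0.1, 0.1, 0.2, 0.3, 0.5, 0.5])

```text
time_s: 7.32
tool_pos: [0.4917, -0.3739, 0.158]
tool_rot: [179.6, 0.1, 78.5]
force: [0.3, 0.4, -0.9]
grip_width: 0.0639
grasp_force: 0.0
```

```bash
python3 - <<'E'
from h import *
from cell import env,viewer
o=env.get_obs();print(o["tool_pos"],o["tool_rot"],o["force"],o["grip_width"])
c=viewer.read_camera("scene"); cv2.imwrite("pics/s2.png",c["img"][:,:,::-1])
a=c["img"][170:240,80:220,::-1]
b=cv2.imread("pics/scene0.png")[170:240,80:220]
cv2.imwrite("pics/s2c.png",cv2.resize(np.vstack([b,a]),None,fx=4,fy=4,interpolation=cv2.INTER_CUBIC))
p=(*o["tool_pos"],o["tool_rot"][2])
plan(p,[(.5,-.33,.234,79),(.5,-.14,.234,80),(.49,.05,.234,84),(.486,.224,.234,85.2)])
E
```

```text
[ 0.49169445 -0.37392107  0.15796469] [1.79644572e+02 1.08706193e-01 7.84720063e+01] [ 0.33543022  0.36485879 -0.90332831] 0.0638761331341536
(0.5, -0.33, 0.234, 79) delta [0.223, -0.003, -0.38] rotz -0.006
(0.5, -0.14, 0.234, 80) delta [0.933, -0.181, -0.0] rotz -0.012
(0.49, 0.05, 0.234, 84) delta [0.927, -0.214, -0.0] rotz -0.047
(0.486, 0.224, 0.234, 85.2) delta [0.863, -0.111, -0.0] rotz -0.014
```

View pics/s2c.png

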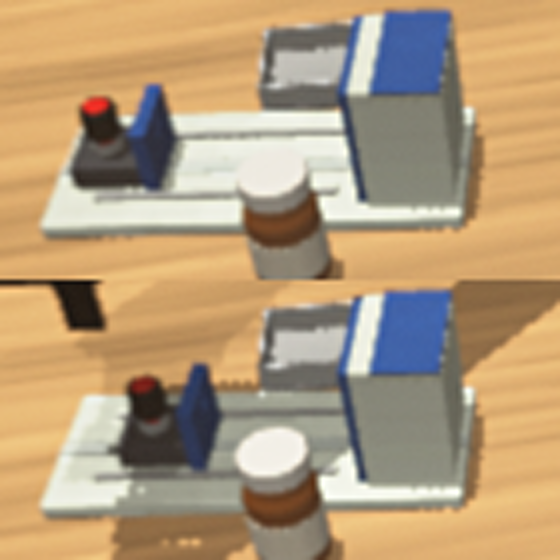

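The tailstock now sits ~30 mm inward and the knob's height relative to the cheek looks the same as before (cap 19 px below the cheek top in both), so the plunger is home. On to the carrier.

Emit:
step_arm(delta_pos=[[0.25, 0, -0.4], [0.5, -0.05, -0.4], [0.9, -0.15, -0.4], [1.0, -0.18, -0.4], [1.0, -0.18, -0.4], [1.0, -0.18, -0.4]], rot=[[0, 0, -0.01], [0, 0, -0.02], [0, 0, -0.03], [0, 0, -0.04], [0, 0, -0.04], [0, 0, -0.04]], gripper=[0.2, 0.2, 0.2, 0.2, 0.2, 0.2])

```text
time_s: 8.12
tool_pos: [0.4943, -0.1693, 0.2332]
tool_rot: [-179.9, 0.0, 81.9]
force: [0.0, 0.0, 0.5]
grip_width: 0.0523
grasp_force: 0.0
```

Emit:
step_arm(delta_pos=[[0.3, -0.06, 0], [0.6, -0.13, 0], [0.96, -0.2, 0], [0.96, -0.2, 0], [0.96, -0.2, 0]], rot=[[0, 0, -0.02], [0, 0, -0.03], [0, 0, -0.04], [0, 0, -0.04], [0, 0, -0.04]], gripper=[0.2, 0.2, 0.2, 0.2, 0.2])

```text
time_s: 8.75
tool_pos: [0.4824, 0.0255, 0.2336]
tool_rot: [-180.0, 0.1, 85.3]
force: [0.2, -0.1, 0.8]
grip_width: 0.0522
grasp_force: 0.0
```

```bash
python3 - <<'E'
from h import *
from cell import env
o=env.get_obs();p=(*o["tool_pos"],o["tool_rot"][2]); print(p,o["qpos"])
plan(p,[(.49,.05,.234,84),(.486,.224,.20,85.2)])
E
```

```text
(np.float64(0.48242836943382805), np.float64(0.025470200447264404), np.float64(0.2335826424073399), np.float64(85.30767819011454)) [-36.31007985  -3.22413305  29.24102583 106.91922475   1.69796445
  75.96540569 -12.21378362]
(0.49, 0.05, 0.234, 84) delta [0.125, 0.028, -0.002] rotz 0.015
(0.486, 0.224, 0.2, 85.2) delta [0.863, -0.111, 0.17] rotz -0.014
```

Emit:
step_arm(delta_pos=[[0.3, -0.02, 0], [0.6, -0.04, 0], [0.99, -0.063, 0.1], [0.99, -0.063, 0.3], [0.99, -0.063, 0.42], [0.99, -0.063, 0.42], [0.99, -0.063, 0.42]], rot=[[0, 0, 0], [0, 0, 0], [0, 0, 0], [0, 0, 0], [0, 0, 0], [0, 0, 0], [0, 0, 0]], gripper=[0.2, 0.2, 0.2, 0.2, 0.2, 0.2, 0.2])

```text
time_s: 9.62
tool_pos: [0.4874, 0.2235, 0.1513]
tool_rot: [179.9, -0.0, 85.2]
force: [0.2, -0.2, 0.5]
grip_width: 0.0524
grasp_force: 0.0
```

```bash
python3 - <<'E'
from h import *
from cell import env,viewer
o=env.get_obs();p=(*o["tool_pos"],o["tool_rot"][2]); print(p,o["qpos"])
plan(p,[(.4856,.224,.06,85.2),(.4856,.224,.041,85.2)])
c=viewer.read_camera("wrist"); cv2.imwrite("pics/w3.png",c["img"][:,:,::-1]);pickle.dump(c,open("w3.pkl","wb"))
t=-.0842; R=np.array([[np.cos(t),-np.sin(t),0],[np.sin(t),np.cos(t),0],[0,0,1]])
print(proj(c,np.array([[0,67,30],[25,45,55],[-25,45,55],[25,37,55],[-25,37,55]])/1e3@R.T+[.4856,.224,0]))
E
```

```text
(np.float64(0.48736891125713755), np.float64(0.22349290762001905), np.float64(0.15130022184117722), np.float64(85.17811935235632)) [-45.52779598   7.778703    19.55213324 106.17688249  -2.79943555
  66.4177511  -29.8475866 ]
(0.4856, 0.224, 0.06, 85.2) delta [0.002, -0.009, 0.457] rotz -0.0
(0.4856, 0.224, 0.041, 85.2) delta [0.0, 0.0, 0.095] rotz -0.0
[[257.00331948 106.22428518]
 [290.43827447 136.52306399]
 [223.37361673 136.53387528]
 [290.19769865 147.25631793]
 [223.64775339 147.27192292]]
```

View pics/w3.png

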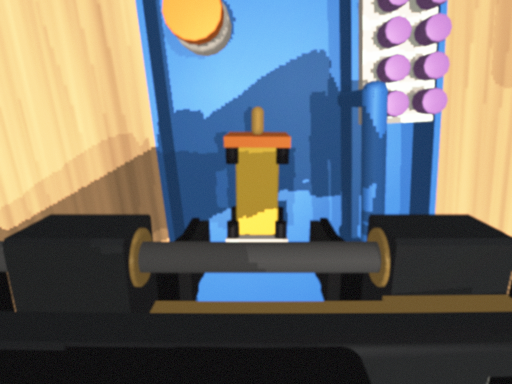

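The wrist view confirms the carrier pose: tip at (257,106), orange plate 224–291 at row ~140, matching the prediction within a pixel. The gripper is centred over it, so I'll go down and grip.

Emit:
step_arm(delta_pos=[[0.003, -0.009, 0.2], [0.003, -0.009, 0.4], [0.003, -0.009, 0.5], [0.003, -0.009, 0.55], [0.003, -0.009, 0.55], [0.003, -0.009, 0.55]], rot=[[0, 0, 0], [0, 0, 0], [0, 0, 0], [0, 0, 0], [0, 0, 0], [0, 0, 0]], gripper=[0.2, 0.2, 0.2, 0.2, 0.2, 0.2], squeeze=25)

```text
time_s: 10.42
tool_pos: [0.485, 0.2265, 0.0416]
tool_rot: [179.9, -0.1, 85.4]
force: [0.5, -0.3, 0.3]
grip_width: 0.0518
grasp_force: 0.0
```

Emit:
step_arm(delta_pos=[[0, 0, 0], [0, 0, 0], [0, 0, 0], [0, 0, 0], [0, 0, 0]], rot=[[0, 0, 0], [0, 0, 0], [0, 0, 0], [0, 0, 0], [0, 0, 0]], gripper=[-0.1, -0.3, -1, -1, -1])

```text
time_s: 11.05
tool_pos: [0.4845, 0.2262, 0.0407]
tool_rot: [179.9, -0.0, 85.4]
force: [0.8, 0.5, 4.2]
grip_width: 0.0341
grasp_force: 25.0
```

Emit:
step_arm(delta_pos=[[0, 0, -0.05], [0, 0, -0.2], [0, 0, -0.4], [0, 0, -0.7], [0, 0, -1.0], [0, 0, -1.0], [0, 0, -1.0]], rot=[[0, 0, 0], [0, 0, 0], [0, 0, 0], [0, 0, 0], [0, 0, 0], [0, 0, 0], [0, 0, 0]], gripper=[-1, -1, -1, -1, -1, -1, -1], squeeze=50)

```text
time_s: 11.92
tool_pos: [0.4829, 0.2257, 0.2392]
tool_rot: [-179.9, 0.1, 85.4]
force: [-0.2, -0.0, -3.6]
grip_width: 0.0338
grasp_force: 50.0
```

```bash
python3 - <<'E'
from h import *
from cell import env
o=env.get_obs();p=(*o["tool_pos"],o["tool_rot"][2]); print(p)
plan(p,[(.487,.03,.24,84),(.495,-.16,.24,80),(.5074,-.2966,.2,78.75)])
E
```

```text
(np.float64(0.48293976441080333), np.float64(0.22565666147063826), np.float64(0.23921572164387517), np.float64(85.39692836846415))
(0.487, 0.03, 0.24, 84) delta [-0.973, 0.099, -0.004] rotz 0.016
(0.495, -0.16, 0.24, 80) delta [-0.941, 0.139, -0.0] rotz 0.047
(0.5074, -0.2966, 0.2, 78.75) delta [-0.662, 0.18, 0.2] rotz 0.015
```

Emit:
step_arm(delta_pos=[[-0.2, 0.02, 0], [-0.45, 0.05, 0], [-0.7, 0.075, 0], [-0.97, 0.1, 0], [-0.97, 0.1, 0], [-0.97, 0.1, 0]], rot=[[0, 0, 0.016], [0, 0, 0.016], [0, 0, 0.016], [0, 0, 0.016], [0, 0, 0.016], [0, 0, 0.016]], gripper=[-1, -1, -1, -1, -1, -1])

```text
time_s: 12.68
tool_pos: [0.487, 0.0304, 0.2387]
tool_rot: [-179.8, 0.0, 83.9]
force: [0.3, 0.9, -2.5]
grip_width: 0.0337
grasp_force: 50.0
```

Emit:
step_arm(delta_pos=[[-0.2, 0.03, 0], [-0.45, 0.07, 0], [-0.7, 0.11, 0], [-0.94, 0.14, 0], [-0.94, 0.14, 0], [-0.94, 0.14, 0], [-0.94, 0.14, 0]], rot=[[0, 0, 0.02], [0, 0, 0.03], [0, 0, 0.047], [0, 0, 0.047], [0, 0, 0.047], [0, 0, 0.047], [0, 0, 0.047]], gripper=[-1, -1, -1, -1, -1, -1, -1])

```text
time_s: 13.55
tool_pos: [0.4967, -0.1567, 0.2396]
tool_rot: [-179.9, -0.0, 80.2]
force: [-0.1, 0.2, -2.0]
grip_width: 0.0335
grasp_force: 50.0
```

```bash
python3 - <<'E'
from h import *
from cell import env
o=env.get_obs();p=(*o["tool_pos"],o["tool_rot"][2]); print(p)
plan(p,[(.5074,-.2966,.2,78.75)])
E
```

```text
(np.float64(0.49668317246423704), np.float64(-0.1566520410470423), np.float64(0.23962382118190287), np.float64(80.17656477731738))
(0.5074, -0.2966, 0.2, 78.75) delta [-0.68, 0.172, 0.198] rotz 0.017
```

Emit:
step_arm(delta_pos=[[-0.2, 0.05, 0], [-0.45, 0.11, 0], [-0.68, 0.172, 0.1], [-0.68, 0.172, 0.3], [-0.68, 0.172, 0.4], [-0.68, 0.172, 0.4], [-0.68, 0.172, 0.4], [-0.68, 0.172, 0.4]], rot=[[0, 0, 0.017], [0, 0, 0.017], [0, 0, 0.017], [0, 0, 0.017], [0, 0, 0.017], [0, 0, 0.017], [0, 0, 0.017], [0, 0, 0.017]], gripper=[-1, -1, -1, -1, -1, -1, -1, -1])

```text
time_s: 14.55
tool_pos: [0.5078, -0.2987, 0.1618]
tool_rot: [179.8, -0.0, 78.6]
force: [0.3, -0.8, -1.4]
grip_width: 0.0335
grasp_force: 50.0
```

```bash
python3 - <<'E'
from h import *
from cell import env,viewer
o=env.get_obs();p=(*o["tool_pos"],o["tool_rot"][2]); print(p,o["force"])
plan(p,[(.5074,-.2966,.106,78.75)])
c=viewer.read_camera("wrist"); cv2.imwrite("pics/w4.png",c["img"][:,:,::-1]);pickle.dump(c,open("w4.pkl","wb"))
t=np.radians(p[3]-90); R=np.array([[np.cos(t),-np.sin(t),0],[np.sin(t),np.cos(t),0],[0,0,1]])
print("carrier pred",proj(c,np.array([[0,67,30],[25,45,55],[-25,45,55],[25,37,55],[-25,37,55]])/1e3@R.T+np.array(p[:3])-[0,0,.0407]-R@[0,.0022,0]).round(1).tolist())
t=-.1963; R=np.array([[np.cos(t),-np.sin(t),0],[np.sin(t),np.cos(t),0],[0,0,1]])
print("head pred",proj(c,np.array([[40,55,111],[-40,55,111]])/1e3@R.T+[.5097,-.285,0]).round(1).tolist())
E
```

```text
(np.float64(0.5077734543636182), np.float64(-0.2986914364941063), np.float64(0.16176245544026208), np.float64(78.57306576251486)) [ 0.33863899 -0.7867774  -1.35055994]
(0.5074, -0.2966, 0.106, 78.75) delta [0.01, -0.004, 0.279] rotz -0.002
carrier pred [[259.8, 111.0], [319.4, 165.3], [200.8, 165.4], [318.5, 183.8], [201.6, 183.9]]
head pred [[325.0, 103.2], [190.5, 103.6]]
```

View pics/w4.png

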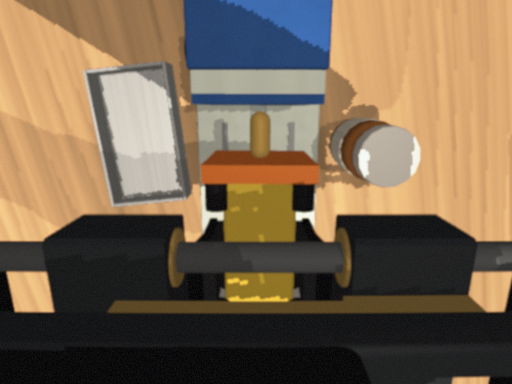

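The wrist view shows the carrier held straight (tip (260,111), plate 202–320 at row 183) in line with the headstock (191–324 at row 103), both agreeing with the fits. Lower, then press on the face.

Emit:
step_arm(delta_pos=[[0, -0.004, 0.15], [0, -0.004, 0.28], [0, -0.004, 0.28], [0, -0.004, 0.28], [0, -0.004, 0.28]], rot=[[0, 0, -0.002], [0, 0, -0.002], [0, 0, -0.002], [0, 0, -0.002], [0, 0, -0.002]], gripper=[-1, -1, -1, -1, -1])

```text
time_s: 15.22
tool_pos: [0.5068, -0.2992, 0.1057]
tool_rot: [179.9, 0.0, 78.7]
force: [0.0, 0.3, -1.8]
grip_width: 0.0337
grasp_force: 50.0
```

Emit:
step_arm(delta_pos=[[0.03, 0, 0], [0.06, 0, 0], [0.06, 0, 0]], rot=[[0, 0, 0], [0, 0, 0], [0, 0, 0]], gripper=[-1, -1, -1])

```text
time_s: 15.6
tool_pos: [0.5087, -0.2877, 0.1049]
tool_rot: [179.9, 0.1, 78.7]
force: [0.0, -5.2, -0.4]
grip_width: 0.0338
grasp_force: 50.0
```

```bash
cat > s.py <<'E'
from h import *
from cell import env
o=env.get_obs();p=o["tool_pos"]; t=-.1963; R=np.array([[np.cos(t),-np.sin(t)],[np.sin(t),np.cos(t)]])
d=R.T@(p[:2]-[.5097,-.285]); f=R.T@o["force"][:2]
print("carrier in mixer mm: x %.1f y %.1f axis z %.1f yaw %.2f"%(d[0]*1e3,d[1]*1e3-2.2,p[2]*1e3-10.7,o["tool_rot"][2]-78.75),"rot",o["tool_rot"].round(2),"F mixer",f.round(1),o["force"][2].round(1),o["grip_width"])
E
python3 s.py
```

```text
carrier in mixer mm: x -0.5 y -5.0 axis z 94.2 yaw -0.05 rot [1.799e+02 9.000e-02 7.870e+01] F mixer [ 1.  -5.1] -0.4 0.03383653445685429
```

Emit:
step_arm(delta_pos=[[0.03, 0.002, 0], [0.052, 0.002, 0], [0.052, 0.002, 0], [0.052, 0.002, 0]], rot=[[0, 0, 0], [0, 0, 0], [0, 0, 0], [0, 0, 0]], gripper=[-1, -1, -1, -1])

```text
time_s: 16.1
tool_pos: [0.5102, -0.2797, 0.1049]
tool_rot: [179.9, 0.2, 78.6]
force: [-1.4, -8.0, 0.3]
grip_width: 0.0335
grasp_force: 50.0
```

```bash
python3 s.py
```

```text
carrier in mixer mm: x -0.5 y 3.1 axis z 94.2 yaw -0.17 rot [179.91   0.23  78.58] F mixer [ 0.2 -8.1] 0.3 0.033457035721521866
```

Emit:
step_arm(delta_pos=[[0.009, 0.002, 0], [0.009, 0.002, 0], [0.009, 0.002, 0.03], [0.009, 0.002, 0.06], [0.009, 0.002, 0.09], [0.009, 0.002, 0.09]], rot=[[0, 0, 0], [0, 0, 0], [0, 0, 0], [0, 0, 0], [0, 0, 0], [0, 0, 0]], gripper=[-1, -1, -1, -1, -1, -1])

```text
time_s: 16.85
tool_pos: [0.5111, -0.2783, 0.0863]
tool_rot: [179.9, 0.3, 78.6]
force: [1.0, -8.3, -5.6]
grip_width: 0.0337
grasp_force: 50.0
```

```bash
python3 s.py
```

```text
carrier in mixer mm: x 0.0 y 4.6 axis z 75.6 yaw -0.19 rot [179.89   0.27  78.56] F mixer [ 2.6 -8. ] -5.6 0.033742129884202395
```

Emit:
step_arm(delta_pos=[[0, 0, 0.03], [0, 0, 0.06], [0, 0, 0.085], [0, 0, 0.085]], rot=[[0, 0, 0], [0, 0, 0], [0, 0, 0], [0, 0, 0]], gripper=[-1, -1, -1, -1])

```text
time_s: 17.35
tool_pos: [0.5111, -0.2773, 0.0691]
tool_rot: [179.9, 0.2, 78.6]
force: [0.4, -6.4, -7.6]
grip_width: 0.034
grasp_force: 50.0
```

```bash
python3 s.py
```

```text
carrier in mixer mm: x -0.1 y 5.6 axis z 58.4 yaw -0.16 rot [179.93   0.18  78.59] F mixer [ 1.6 -6.2] -7.6 0.033957306373163895
```

Emit:
step_arm(delta_pos=[[0, 0, 0.015], [0, 0, 0.03], [0, 0, 0.03], [0, 0, 0.03]], rot=[[0, 0, 0], [0, 0, 0], [0, 0, 0], [0, 0, 0]], gripper=[-1, -1, -1, -1])

```text
time_s: 17.85
tool_pos: [0.5112, -0.2773, 0.0634]
tool_rot: [179.9, 0.2, 78.6]
force: [-0.2, -7.0, -3.2]
grip_width: 0.0335
grasp_force: 50.0
```

```bash
python3 s.py
```

```text
carrier in mixer mm: x -0.1 y 5.6 axis z 52.7 yaw -0.15 rot [179.93   0.18  78.6 ] F mixer [ 1.1 -6.9] -3.2 0.0335482471184267
```

Emit:
step_arm(delta_pos=[[-0.02, 0, 0.002], [-0.04, 0, 0.002], [-0.047, 0, 0.002], [-0.047, 0, 0.002], [-0.047, 0, 0.002]], rot=[[0, 0, 0], [0, 0, 0], [0, 0, 0], [0, 0, 0], [0, 0, 0]], gripper=[-1, -1, -1, -1, -1])

```text
time_s: 18.48
tool_pos: [0.5098, -0.2841, 0.0628]
tool_rot: [180.0, -0.0, 78.7]
force: [0.3, -4.5, -2.0]
grip_width: 0.0335
grasp_force: 50.0
```

```bash
python3 s.py; python3 - <<'E'
from h import *
from cell import viewer
c=viewer.read_camera("wrist"); cv2.imwrite("pics/w5.png",c["img"][:,:,::-1])
s=viewer.read_camera("scene")["img"][160:235,90:220,::-1]
cv2.imwrite("pics/f.png",np.vstack([c["img"][40:310,:,::-1],cv2.resize(s,None,fx=3.9,fy=3.9,interpolation=cv2.INTER_CUBIC)[:290,:507].copy() if 0 else cv2.resize(s,(512,295),interpolation=cv2.INTER_CUBIC)]))
E
```

```text
carrier in mixer mm: x -0.1 y -1.3 axis z 52.1 yaw -0.05 rot [ 1.7998e+02 -1.0000e-02  7.8700e+01] F mixer [ 1.2 -4.4] -2.0 0.0334727958834906
```

View pics/f.png

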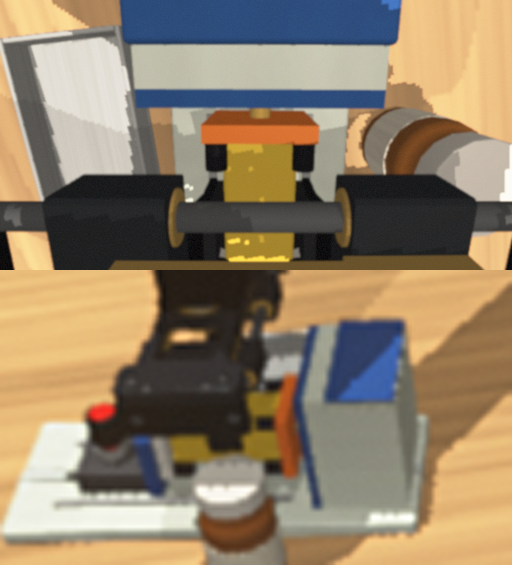

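The view shows the carrier between headstock and tailstock, tip hidden in the recess at (260,110), orange plate level with the face. Back off the last millimetres to the cheek.

Emit:
step_arm(delta_pos=[[-0.01, 0, 0], [-0.01, 0, 0], [-0.01, 0, 0], [-0.01, 0, 0]], rot=[[0, 0, 0], [0, 0, 0], [0, 0, 0], [0, 0, 0]], gripper=[-1, -1, -1, -1])

```text
time_s: 19.08
tool_pos: [0.5093, -0.2859, 0.0627]
tool_rot: [180.0, -0.0, 78.7]
force: [1.5, -2.1, -1.8]
grip_width: 0.0335
grasp_force: 50.0
```

```bash
python3 s.py
```

```text
carrier in mixer mm: x -0.2 y -3.2 axis z 52.0 yaw -0.05 rot [ 1.7999e+02 -2.0000e-02  7.8700e+01] F mixer [ 1.9 -1.8] -1.8 0.033453339713784516
```

Emit:
step_arm(delta_pos=[[-0.003, 0, 0.003], [-0.003, 0, 0.003], [-0.003, 0, 0.003], [-0.003, 0, 0.003], [-0.003, 0, 0.003]], rot=[[0, 0, 0], [0, 0, 0], [0, 0, 0], [0, 0, 0], [0, 0, 0]], gripper=[-1, -0.15, 0, 0.1, 0.1], squeeze=10)

```text
time_s: 19.7
tool_pos: [0.5091, -0.2866, 0.0622]
tool_rot: [-180.0, -0.0, 78.7]
force: [0.5, -0.2, 0.9]
grip_width: 0.0472
grasp_force: 0.0
```

Emit:
step_arm(delta_pos=[[0, 0, 0], [0, 0, -0.1], [0, 0, -0.3], [0, 0, -0.6], [0, 0, -0.9], [0, 0, -0.9], [0, 0, -0.9]], rot=[[0, 0, 0], [0, 0, 0], [0, 0, 0], [0, 0, 0], [0, 0, 0], [0, 0, 0], [0, 0, 0]], gripper=[0.1, 0.1, 0.1, 0.1, 0.1, 0.1, 0.1])

```text
time_s: 20.58
tool_pos: [0.509, -0.2868, 0.2429]
tool_rot: [179.9, -0.0, 78.7]
force: [-0.7, 0.8, 1.0]
grip_width: 0.0479
grasp_force: 0.0
```

```bash
python3 s.py; python3 - <<'E'
from h import *
from cell import viewer
c=viewer.read_camera("wrist")
s=viewer.read_camera("scene")["img"][160:235,90:220,::-1]
cv2.imwrite("pics/g.png",np.vstack([c["img"][40:310,:,::-1],cv2.resize(s,(512,295),interpolation=cv2.INTER_CUBIC)]))
E
```

```text
carrier in mixer mm: x -0.3 y -4.1 axis z 232.2 yaw -0.07 rot [ 1.7993e+02 -3.0000e-02  7.8680e+01] F mixer [-0.8  0.6] 1.0 0.04787557538117221
```

View pics/g.png

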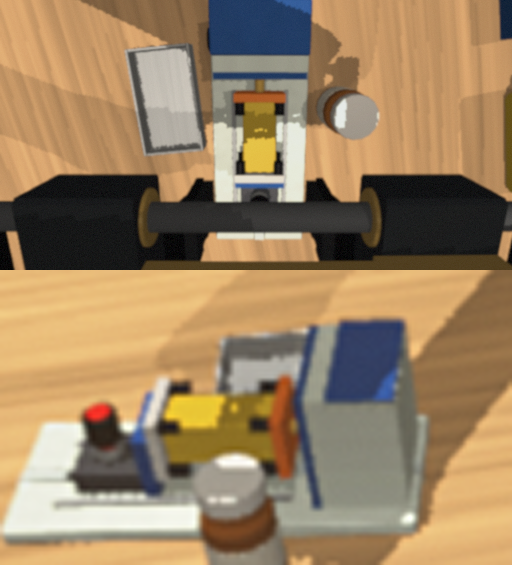

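The carrier sits level, its white plate flat on the cheek and its tip in the headstock (tip hidden at (260,85) in the upper view). No red neck shows under the knob, the neighbouring items are unmoved, and the gripper is clear.

```bash
python3 -c "
from cell import env
print(env.sign_off())"
```

```text
the job is handed in; nothing more can be done
None
```

The tailstock is at the inner hole with the plunger home, and the carrier is fitted level and held by its own spring. I handed the job in after about 21 s of robot time; sign-off returned no verdict, so I'm going by the final pictures and force readings.

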